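# Dispense the red-lidded sample pot from a tipping carousel

## Task

Turn the sample-pot carousel by its grip bar until the red-lidded pot faces the spout, then lift the carousel's rear bar to tip it so that the red-lidded pot slides out into the open blue case; do not touch any pot with the robot. Then let the carousel back down level and shut the case's lid fully, keeping the other pots in the carousel and leaving the other things on the bench where they stand.

Things in the scene. Friction and masses are not known exactly. Their poses are not given: they have to be found in the camera images.
- stand: Grey foot of the carousel, fixed; origin on the bench under the wheel's axis (when level). Its -y points to the spout and the blue case, +y to the rear lifting bar. Base 220 x 220 x 12 mm; two hinge posts 107 mm either side in x, 98 mm high, at y -92 to -56 mm. It carries a white round tipping tray (see spout_lip) in which the grey wheel turns, its floor 100 mm above the bench.
- tip (a joint): Tipping of tray and wheel about the stand's x axis at point tip_hinge: 0 = level on its stop, grows as the rear bar is lifted, hard stop at 0.85 rad. About 0.7 kg: some 3 N to lift at the bar, plus 1.5 N per rad/s of damping; let go, it sinks back level by itself. Pots slide only from 0.45 to 0.65 rad on: tip to the stop and wait about a second.
- tip_hinge (a point): Centre of the tipping hinge, at (0, -80, 85) mm in the stand's frame; axes as the stand.
- handle (a point): Middle of the rear lifting bar: round steel, 10 mm thick, 80 mm long between its arms, along the stand's x, at (0, 120, 116) mm in the stand's frame when level; 202 mm from the hinge axis. Moves with the tray (x along the bar, y outwards). 28 mm free between bar and rim; the bar can turn between the finger pads while lifted.
- wheel (a joint): Turn of the wheel in the tray, rad, counter-clockwise positive seen from above; starts near 0, with inner stops at -0.3 and 4.6, so the red pot can be brought round only counter-clockwise (2 to 4.3 rad: more than one grasp). Friction 0.06 N m holds it where it is left. Six 60-degree compartments with 28 mm high dividers; one compartment is centred on the spout whenever the value is a multiple of pi/3.
- hub (a point): Centre of the wheel at its floor, 100 mm above the bench when level; turns and tips with the wheel.
- knob (a point): Grip height of the wheel's black grip bar, on the wheel's axis 156 mm above the bench when level; its axes turn with the wheel. The bar is 50 mm long along its x, 14 mm thick along its y, and stands from 128 to 171 mm above the bench; below it the hub and dividers end at 128 mm, the rim at 135 mm.
- spout_lip (a point): Middle of the spout's outer edge, top of its floor, at (0, -122, 98) mm in the stand's frame when level; moves with the white tray. Tray: outer radius 87 mm, rim top 135 mm above the bench, one 48 mm gap in the rim at -y, from which the spout runs out (side walls' top 124 mm up). A pot leaves only here.
- pot_red: Sample pot with red lid, round, 34 mm diameter, 20 mm high, 25 g; origin in the middle of its underside, z up through the lid. Starts upright in a compartment of the wheel, its axis 54 mm from the wheel's axis, near the middle of the compartment.
- pot_blue: Sample pot with blue lid, round, 34 mm diameter, 20 mm high, 25 g; origin in the middle of its underside, z up through the lid. Starts upright in a compartment of the wheel, its axis 54 mm from the wheel's axis, near the middle of the compartment.
- pot_green: Sample pot with green lid, round, 34 mm diameter, 20 mm high, 25 g; origin in the middle of its underside, z up through the lid. Starts upright in a compartment of the wheel, its axis 54 mm from the wheel's axis, near the middle of the compartment.
- pot_black: Sample pot with black lid, round, 34 mm diameter, 20 mm high, 25 g; origin in the middle of its underside, z up through the lid. Starts upright in a compartment of the wheel, its axis 54 mm from the wheel's axis, near the middle of the compartment.
- pot_yellow: Sample pot with yellow lid, round, 34 mm diameter, 20 mm high, 25 g; origin in the middle of its underside, z up through the lid. Starts upright in a compartment of the wheel, its axis 54 mm from the wheel's axis, near the middle of the compartment.
- case: Blue open transport case, fixed to the bench, before the spout; 136 x 112 x 46 mm outside, walls and floor 4 mm; origin centre of the underside; axes nearly those of the stand; its lid is hinged along its -y side.
- lid (a joint): Angle of the case's lid about the case's x axis through point lid_hinge: 0 = shut, 1.57 upright, opens away from the carousel to 2.0 (end stop). Stiff hinge (0.12 N m): it stays where it is left and must be pushed, about 2 N at the free edge, right down until it stops.
- lid_hinge (a point): Middle of the lid's hinge axis: (0, -56, 46.5) mm in the case's frame, axes as the case.
- lid_edge (a point): Middle of the lid's free edge, on its outer face, 116 mm from the hinge; the lid is 136 mm wide (along x) and 6 mm thick. Its y axis runs from the hinge to the free edge, its z axis out of the outer face (up when shut). A 13 mm black tab on the edge beyond it is only decoration.
- case_floor (a point): Centre of the case's inner floor, axes as the case.
- spray: Bystander: clear bottle, 56 mm diameter, 170 mm high; origin at the centre of its underside.
- jar: Bystander: glass jar with steel lid, 68 mm diameter, 85 mm high; origin at the centre of its underside.
- cup: Bystander: white cup, 72 mm diameter, 85 mm high; origin at the centre of its underside.
- tape: Bystander: white roll of tape lying flat, 84 mm diameter, 25 mm high; origin at the centre of its underside.

How it is judged:
By the outcome, as a careful person would: the job done as asked, in the order asked, and still so for the second after the job is handed in, with the robot touching nothing.
It also fails if it takes over 72 s, if anything falls off the work surface, if the arm or the gripper's body presses on something with over 40 N, if the wrist force passes 120 N, or if a joint passes its speed limit or range.

## Robot

A 6-joint arm with a two-finger parallel gripper is mounted at the origin on the work surface. World frame = base frame: x ahead of the robot, y to its left, z up, the work surface at z = 0. Lengths are in m, angles in rad, forces in N, time in s.
With the tool pointing down it reaches from about 0.3 to 0.775 m from the base axis. Payload 14.6 kg.
Tool frame: the origin (TCP) lies at the very end of the fingers, on their centre line; the grasp point (between the pads) lies 19 mm behind it; z points along the fingers, y is the direction in which the jaws open and shut (so a half turn about z gives the same grasp; the last joint's range is limited). The gripper opens to 85 mm and grips with 20 to 120 N. Pads are 22 mm wide; open, the fingers measure 114 mm over their backs; the gripper's body (76 mm by 85 mm) begins 54 mm behind the grasp point. The pads swing forward as they close: fully open they stand 13 mm farther back than shut.
Start: joints at [1.127, 0.3, 1.521, -0, 1.321, -0.067], TCP at [0.202, 0.511, 0.231] pointing down, gripper open.
Joint ranges: [-3.03, 3.03], [-0.79, 2.21], [0.23, 2.52], [-1.04, 4.18], [0, 3.07], [-2.55, 2.55]. Speed limits (rad/s): [2.22, 2.22, 2.57, 3.14, 3.14, 3.14].

## Interface

Orientations are given as a rotation vector (axis times angle).
In Python, from plant import robot, get_image, camera_info, hand_in gives the robot as it stands.
- The arm moves only by the shell command python3 -m crank 'ROWS' [FORCE]. ROWS is JSON, a list of rows, each an object of numbers: "tx", "ty", "tz": the shift along the tool's x, y, z in m; "rx", "ry", "rz": the turn, a rotation vector about the tool's x, y, z in degrees; "claw": the closure in counts, from 0 (fully open) to 255 (shut). In form: [{"tx": .., "ty": .., "tz": .., "rx": .., "ry": .., "rz": .., "claw": ..}, ...]. A call has 1 to 20 rows; each row is the pose to reach, as a shift and turn from the pose commanded when the call began, along the tool's axes at that moment; what a row does not reach only later rows make up. A row lasts 1/10 s, in which the tool goes at most 50 mm and 8.59 degrees, less where a joint would pass 70% of its speed; a pose out of reach is approached as far as the arm can. A call with a gripper value outside its range is refused whole. The fingers move at their own pace and stop on an object; FORCE is the grip in N (left out, the last holds). Time passes only in rows, so rows that repeat a pose let the fingers close. It gives the time, the measured TCP pose, the force and the opening at its end, in the units of the state.
- robot.state(): the state, without advancing time (a new reading comes with each control period).
- get_image(name): name is "scene" or "top" or "wrist"; returns the picture (480x640x3 uint8, blue, green, red); there is no depth.
- camera_info(name): a dict with "camera_matrix" (3x3 intrinsics, pixels), "k1" (the pictures are not rectified: a ray, as slopes to the right and down, at radius r is drawn at 1 + k1 r^2 times it, then the intrinsics apply), "R" (3x3) and "t" (3): a world point X has camera coordinates R X + t. Camera axes: x right, y down, z forward; pixel columns grow to the right and rows downward; lengths in m; the calibration is good to about 2 mm. A picture is of the moment at which its call begins: read the wrist's pose just before it. camera_info takes no time and is no camera call; for the wrist camera it gives the pose at the moment of the call.
- hand_in(): hands the job in, once; it reports no verdict.
The state is a dict: "time": time; "joints": joint angles; "joint_vel": joint speeds; "effort": joint torques, N m; "tcp_pos": TCP position; "eef_rot": TCP orientation; "force": force on the tool from outside, world axes, zero at the start; "ft_torque": the same for the moment, N m; "opening": finger opening in m.
Only numpy, scipy, OpenCV 4.12 (cv2) and the standard library are available. Lean on these libraries where they do the work, as an engineer would, in place of code of your own. Each camera call takes 0.05 s, during which the arm holds its last target.

## Working session

There is one attempt and no reset: what is moved stays moved. The work goes in short steps, Python scripts to look and compute and a shell command to move; the robot and the scene stay as the last step left them, time stands still between calls to the robot, and variables do not carry over. Pictures are saved under pics/ and viewed, and the job is handed in when it is done.

```bash
ls; mkdir -p pics; python3 - <<'E'
from plant import robot,get_image,camera_info
import cv2
print(robot.state())
for n in ("scene","top"):
    cv2.imwrite(f"pics/{n}0.png",get_image(n)); c=camera_info(n); print(n,c)
E
```

```text
pics
{'time': 0.0, 'joints': array([ 1.12738955e+00,  3.00479530e-01,  1.52163045e+00,  4.27640539e-05,
        1.32066451e+00, -6.65862240e-02]), 'joint_vel': array([-0.00263514, -0.00067702, -0.00066185, -0.00099438, -0.00042759,
       -0.00019583]), 'effort': array([ 1.16296123e-03, -5.43485606e+01, -3.61801422e+01, -2.57973431e-05,
        3.92151225e-03, -1.31311708e-04]), 'tcp_pos': array([0.20226288, 0.51119674, 0.2306958 ]), 'eef_rot': array([-5.88365516e-01, -3.08566078e+00,  1.77977601e-03]), 'force': array([ 0.14506236, -0.10012024, -0.07200969]), 'ft_torque': array([-0.01492012, -0.05189203,  0.01056355]), 'opening': 0.08538630849535161}
scene {'camera_matrix': array([[584.69730474,   0.        , 325.83048045],
       [  0.        , 584.69730474, 234.17356396],
       [  0.        ,   0.        ,   1.        ]]), 'k1': -0.04429348193278946, 'R': array([[ 0.85897122,  0.51177369,  0.01600408],
       [ 0.31606827, -0.50538648, -0.80292301],
       [-0.40282663,  0.69474614, -0.59586787]]), 't': array([-0.49982746, -0.11415577,  2.12297199])}
top {'camera_matrix': array([[469.22508875,   0.        , 315.67536205],
       [  0.        , 469.22508875, 238.03485389],
       [  0.        ,   0.        ,   1.        ]]), 'k1': -0.08024754170706236, 'R': array([[-0.01496775, -0.99962364,  0.02299013],
       [-0.99168778,  0.01190242, -0.12811589],
       [ 0.12779403, -0.02471663, -0.9914927 ]]), 't': array([-0.03723088,  0.60161707,  1.24976893])}
```

View pics/scene0.png

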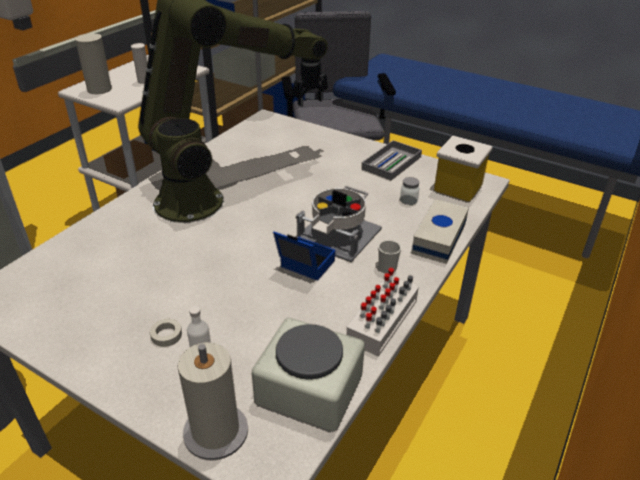

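View pics/top0.png

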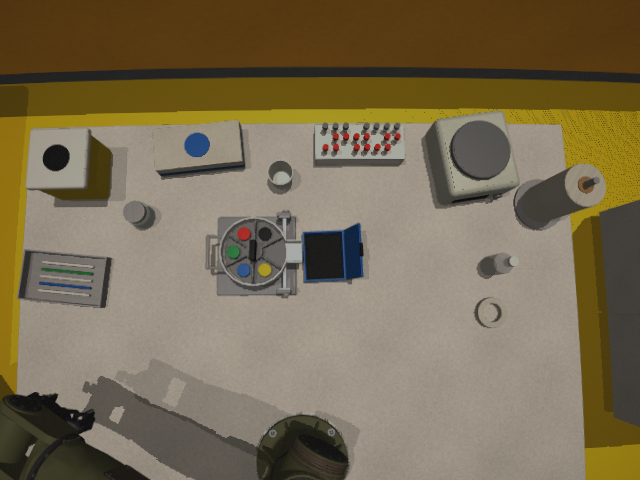

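```bash
python3 - <<'E'
import cv2
im=cv2.imread("pics/top0.png")
cv2.imwrite("pics/top0c.png",cv2.resize(im[60:330,250:610],None,fx=2.2,fy=2.2,interpolation=cv2.INTER_CUBIC))
E
```

```text
(no output)
```

View pics/top0c.png

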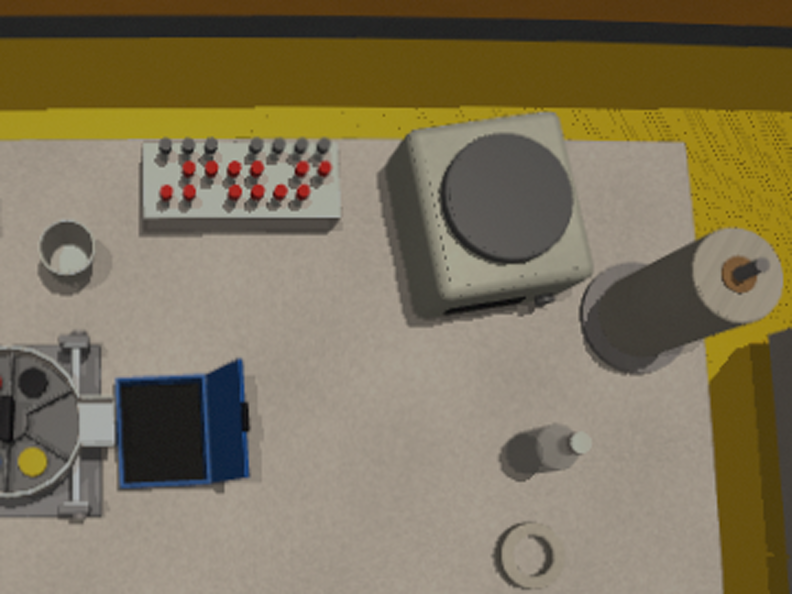

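The stand (top, about col 255, row 253) has its spout and case to the right, which is world -y. The red pot is at (243,234), with empty compartment at the spout. Next I'll take a closer crop.

```bash
python3 - <<'E'
import cv2
im=cv2.imread("pics/top0.png")
c=cv2.resize(im[200:310,195:375],None,fx=4.4,fy=4.4,interpolation=cv2.INTER_CUBIC)
cv2.imwrite("pics/top0d.png",c)
E
```

```text
(no output)
```

View pics/top0d.png

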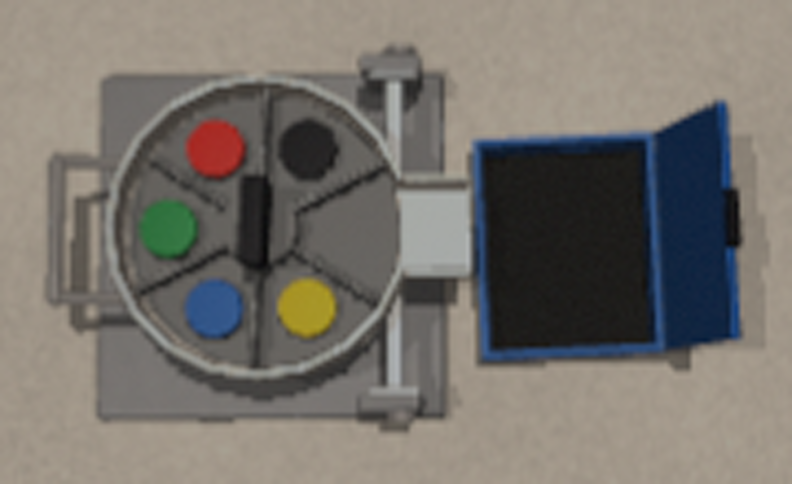

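```bash
cat > h.py <<'E'
import numpy as np,cv2
from plant import robot,get_image,camera_info
from scipy.spatial.transform import Rotation as Ro
from scipy.optimize import least_squares
def proj(X,c):
    X=np.atleast_2d(X); p=X@np.array(c['R']).T+c['t']; s=p[:,:2]/p[:,2:]
    s=s*(1+c['k1']*(s**2).sum(1,keepdims=True)); K=np.array(c['camera_matrix']); return s*[K[0,0],K[1,1]]+K[:2,2]
def unproj(uv,z,c):
    uv=np.atleast_2d(uv).astype(float);K=np.array(c['camera_matrix']); d=(uv-K[:2,2])/[K[0,0],K[1,1]]; s=d.copy()
    for _ in range(20): s=d/(1+c['k1']*(s**2).sum(1,keepdims=True))
    R=np.array(c['R']); ray=np.c_[s,np.ones(len(s))]@R; o=-R.T@c['t']
    return o+ray*((np.reshape(z,(-1,1))-o[2])/ray[:,2:])
def fr(p,P): # p=x,y,yaw
    P=np.atleast_2d(P).astype(float)/1000; c,s=np.cos(p[2]),np.sin(p[2])
    return np.c_[p[0]+c*P[:,0]-s*P[:,1],p[1]+s*P[:,0]+c*P[:,1],P[:,2]]
def fit(P,uv,c,p0):
    r=least_squares(lambda p:(proj(fr(p,P),c)-uv).ravel(),p0,loss='soft_l1'); return r.x,(proj(fr(r.x,P),c)-uv)
E
python3 - <<'E'
from h import *
np.set_printoptions(precision=4,suppress=True)
c=camera_info("top"); cv=lambda a:np.array(a,float)/4.4+[195-.4,200-.4]
P=[[110,110,12],[110,-110,12],[-110,-110,12],[-110,110,12],[0,-122,98],[0,120,116],[0,87,135],[87,0,135],[-87,0,135]]
uv=cv([[100,73],[443,73],[443,418],[97,415],[470,230],[53,229],[107,225],[260,76],[255,378]])
p0=[.5,.1,0]
s,r=fit(P,uv,c,p0); print("stand",s); print(r)
P=[[68,56,46],[68,-56,46],[-68,-56,46],[-68,56,46]]
uv=cv([[475,143],[653,133],[660,350],[483,360]])
k,r=fit(P,uv,c,p0);print("case",k);print(r)
# lid edge
e=cv([[722,102],[740,338]])
def lid(a): return fr(k,[[x,-56+116*np.cos(a),46.5+116*np.sin(a)] for x in(68,-68)])
r=least_squares(lambda a:(proj(lid(a[0]),c)-e).ravel(),[1.8]);print("lid",r.x,r.fun)
b=unproj(cv([[255,180],[256,178],[253,268]]),.171,c);print(b)
print("hub",fr(s,[[0,0,100],[0,-80,85],[0,120,116]]))
# lids of pots
print(unproj(cv([[215,148],[310,149],[168,228],[214,307],[307,307]]),.122,c)-fr(s,[0,0,122]))
E
```

```text
stand [ 0.5586  0.1177 -0.0104]
[[ 1.3584  0.0731]
 [ 1.4403 -0.0365]
 [ 1.4093  0.0648]
 [ 0.3971  0.8999]
 [-0.6853  0.0937]
 [-0.1258 -0.2174]
 [-0.9462 -0.0745]
 [-0.9048 -0.1888]
 [-0.603  -0.3591]]
case [ 0.5521 -0.0663  0.0288]
[[-0.4288 -0.5426]
 [-0.0619  0.0949]
 [ 0.8982  0.4434]
 [-0.2188 -0.0372]]
lid [1.85] [ 0.5459  0.1503 -0.5153  0.7771]
[[0.5798 0.1132 0.171 ]
 [0.5809 0.1126 0.171 ]
 [0.5305 0.1142 0.171 ]]
hub [[0.5586 0.1177 0.1   ]
 [0.5577 0.0377 0.085 ]
 [0.5598 0.2376 0.116 ]]
[[ 0.0465  0.0243  0.    ]
 [ 0.0452 -0.0311  0.    ]
 [-0.0001  0.0515  0.    ]
 [-0.0463  0.0246  0.    ]
 [-0.047  -0.0292  0.    ]]
```

```bash
python3 -m crank '[{"tx":-0.05,"ty":-0.025,"tz":-0.02,"rx":0,"ry":0,"rz":8,"claw":0},{"tx":-0.09,"ty":-0.045,"tz":-0.05,"rx":0,"ry":0,"rz":16,"claw":0},{"tx":-0.13,"ty":-0.065,"tz":-0.05,"rx":0,"ry":0,"rz":24,"claw":0},{"tx":-0.17,"ty":-0.085,"tz":-0.05,"rx":0,"ry":0,"rz":32,"claw":0},{"tx":-0.21,"ty":-0.105,"tz":-0.05,"rx":0,"ry":0,"rz":40,"claw":0},{"tx":-0.25,"ty":-0.125,"tz":-0.05,"rx":0,"ry":0,"rz":48,"claw":0},{"tx":-0.29,"ty":-0.145,"tz":-0.05,"rx":0,"ry":0,"rz":56,"claw":0},{"tx":-0.33,"ty":-0.165,"tz":-0.05,"rx":0,"ry":0,"rz":64,"claw":0},{"tx":-0.37,"ty":-0.185,"tz":-0.05,"rx":0,"ry":0,"rz":72,"claw":0},{"tx":-0.41,"ty":-0.205,"tz":-0.05,"rx":0,"ry":0,"rz":80,"claw":0},{"tx":-0.45,"ty":-0.225,"tz":-0.05,"rx":0,"ry":0,"rz":88,"claw":0},{"tx":-0.476,"ty":-0.237,"tz":-0.05,"rx":0,"ry":0,"rz":96,"claw":0},{"tx":-0.476,"ty":-0.237,"tz":-0.05,"rx":0,"ry":0,"rz":104,"claw":0},{"tx":-0.476,"ty":-0.237,"tz":-0.05,"rx":0,"ry":0,"rz":112,"claw":0},{"tx":-0.476,"ty":-0.237,"tz":-0.05,"rx":0,"ry":0,"rz":120,"claw":0},{"tx":-0.476,"ty":-0.237,"tz":-0.05,"rx":0,"ry":0,"rz":128,"claw":0},{"tx":-0.476,"ty":-0.237,"tz":-0.05,"rx":0,"ry":0,"rz":136,"claw":0},{"tx":-0.476,"ty":-0.237,"tz":-0.05,"rx":0,"ry":0,"rz":144,"claw":0},{"tx":-0.476,"ty":-0.237,"tz":-0.05,"rx":0,"ry":0,"rz":152,"claw":0},{"tx":-0.476,"ty":-0.237,"tz":-0.05,"rx":0,"ry":0,"rz":158,"claw":0}]' 20
python3 - <<'E'
from h import *
s=robot.state(); print(s['joints'],s['tcp_pos'],Ro.from_rotvec(s['eef_rot']).as_matrix().round(3))
c=camera_info("wrist");print(c); im=get_image("wrist"); cv2.imwrite("pics/w1.png",im)
E
```

```text
time: 2.1
tcp_pos: [0.5577, 0.1159, 0.2809]
eef_rot: [3.141, 0.002, -0.001]
force: [0.1, 0.2, 0.4]
opening: 0.085
[ 1.40553391e-01  3.12234875e-01  1.39001564e+00 -1.26160049e-06
  1.44011963e+00  1.70976812e+00] [0.55766372 0.115866   0.28088616] [[ 1.     0.002 -0.001]
 [ 0.002 -1.    -0.   ]
 [-0.001  0.    -1.   ]]
{'camera_matrix': array([[348.29323562,   0.        , 315.97201599],
       [  0.        , 348.29323562, 241.73273542],
       [  0.        ,   0.        ,   1.        ]]), 'k1': -0.06514674745028423, 'R': array([[ 3.21358648e-03, -9.99994659e-01,  5.95244298e-04],
       [-9.65487635e-01, -2.94767297e-03,  2.60432214e-01],
       [-2.60429068e-01, -1.41162245e-03, -9.65491951e-01]]), 't': array([0.1127744 , 0.49255874, 0.57159361])}
```

View pics/w1.png

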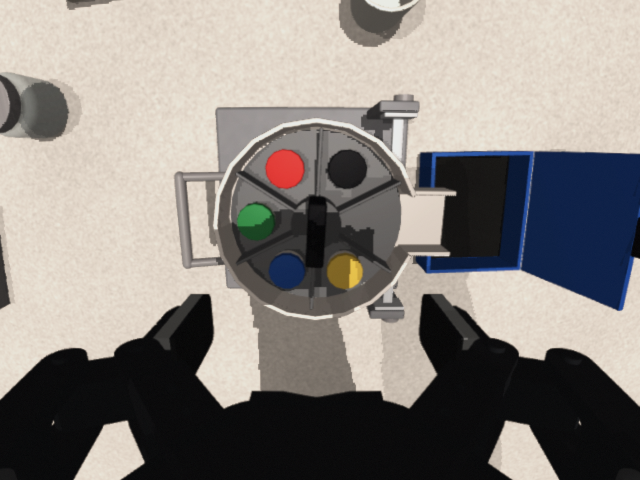

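The wrist view shows the wheel centred at about (316,219), the grip bar upright at col 316, the spout on the right and the rear bar at col 183. I'll enlarge it to measure.

```bash
python3 - <<'E'
import cv2
im=cv2.imread("pics/w1.png")
cv2.imwrite("pics/w1a.png",cv2.resize(im[90:330,170:470],None,fx=2.5,fy=2.5,interpolation=cv2.INTER_CUBIC))
cv2.imwrite("pics/w1b.png",cv2.resize(im[180:290,270:370],None,fx=5,fy=5,interpolation=cv2.INTER_CUBIC))
E
```

```text
(no output)
```

View pics/w1a.png

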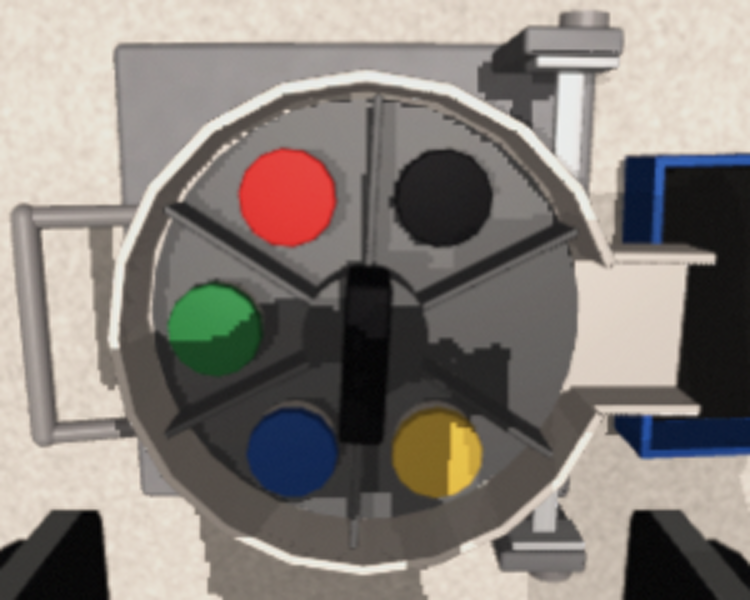

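View pics/w1b.png

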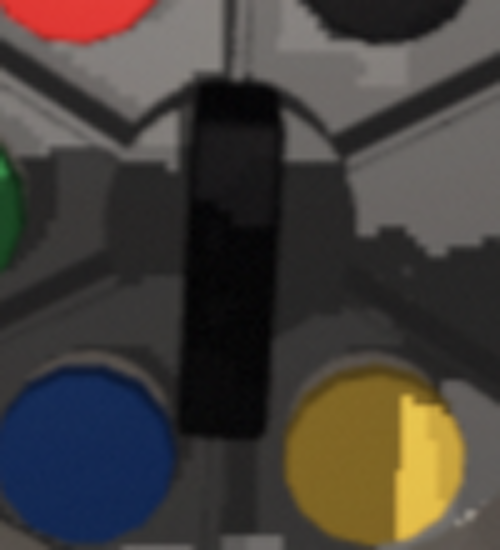

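```bash
python3 - <<'E'
from h import *
np.set_printoptions(precision=4,suppress=True)
c=camera_info("wrist")
A=lambda a:np.array(a,float)/2.5+[170-.3,90-.3]; B=lambda a:np.array(a,float)/5+[270-.4,180-.4]
P=[[25,7,171],[25,-7,171],[-25,-7,171],[-25,7,171]]
uv=B([[193,120],[280,122],[265,437],[180,432]])
k,r=fit(P,uv,c,[.557,.115,0]);print("knob",k);print(r.T)
P=[[110,110,12],[-110,110,12],[0,-122,98],[0,120,116],[0,87,135],[87,0,135],[-87,0,135]]
uv=A([[117,45],[145,495],[684,328],[36,326],[112,335],[367,75],[364,570]])
s,r=fit(P,uv,c,[.557,.115,0]);print("stand",s);print(r.T)
print("dir handle", unproj(A([[25,212],[45,440]]),.116,c), "spout", unproj(A([[688,265],[680,390]]),.098,c))
print("lids",unproj(A([[287,198],[443,198],[215,330],[292,452],[437,452]]),.120,c))
C=lambda a:np.array(a,float)
# rim top ellipse points outer circle z=.135
print("rim",unproj(A([[112,335],[367,73],[364,571]]),.135,c))
im=cv2.imread("pics/w1.png")
print("case", unproj([[421,152],[531,152],[520,272],[428,271]],.046,c))
E
```

```text
knob [ 0.5603  0.115  -0.0462]
[[-0.8146  0.9537  0.5726 -0.6717]
 [-1.1593 -0.7215  1.0224  1.265 ]]
stand [ 0.5597  0.1147 -0.0153]
[[ 2.6419  0.8511 -0.4632 -0.3728 -0.7589  0.7972 -0.6857]
 [-1.9141  0.8405 -1.163   0.1834  1.4611 -0.8649  1.5101]]
dir handle [[0.6026 0.2344 0.116 ]
 [0.518  0.2354 0.116 ]] spout [[ 0.581  -0.0072  0.098 ]
 [ 0.5319 -0.0085  0.098 ]]
lids [[0.6069 0.1415 0.12  ]
 [0.6068 0.088  0.12  ]
 [0.5608 0.1683 0.12  ]
 [0.5147 0.142  0.12  ]
 [0.5146 0.0884 0.12  ]]
rim [[0.5623 0.201  0.135 ]
 [0.6467 0.114  0.135 ]
 [0.4739 0.1154 0.135 ]]
case [[ 0.6205  0.0031  0.046 ]
 [ 0.6222 -0.1181  0.046 ]
 [ 0.4847 -0.1258  0.046 ]
 [ 0.4868 -0.0149  0.046 ]]
```

```bash
python3 -m crank '[{"tx":0.0025,"ty":0.001,"tz":0.04,"rx":0,"ry":0,"rz":2.7,"claw":0},{"tx":0.0025,"ty":0.001,"tz":0.08,"rx":0,"ry":0,"rz":2.7,"claw":0},{"tx":0.0025,"ty":0.001,"tz":0.115,"rx":0,"ry":0,"rz":2.7,"claw":0},{"tx":0.0025,"ty":0.001,"tz":0.135,"rx":0,"ry":0,"rz":2.7,"claw":0},{"tx":0.0025,"ty":0.001,"tz":0.142,"rx":0,"ry":0,"rz":2.7,"claw":0},{"tx":0.0025,"ty":0.001,"tz":0.142,"rx":0,"ry":0,"rz":2.7,"claw":0},{"tx":0.0025,"ty":0.001,"tz":0.142,"rx":0,"ry":0,"rz":2.7,"claw":120},{"tx":0.0025,"ty":0.001,"tz":0.142,"rx":0,"ry":0,"rz":2.7,"claw":160},{"tx":0.0025,"ty":0.001,"tz":0.142,"rx":0,"ry":0,"rz":2.7,"claw":200},{"tx":0.0025,"ty":0.001,"tz":0.142,"rx":0,"ry":0,"rz":2.7,"claw":255},{"tx":0.0025,"ty":0.001,"tz":0.142,"rx":0,"ry":0,"rz":2.7,"claw":255},{"tx":0.0025,"ty":0.001,"tz":0.142,"rx":0,"ry":0,"rz":2.7,"claw":255},{"tx":0.0025,"ty":0.001,"tz":0.142,"rx":0,"ry":0,"rz":2.7,"claw":255},{"tx":0.0025,"ty":0.001,"tz":0.142,"rx":0,"ry":0,"rz":2.7,"claw":255}]' 30
python3 - <<'E'
from h import *
s=robot.state(); print(s['joints'],s['tcp_pos'],s['force'],s['ft_torque'],s['opening'])
cv2.imwrite("pics/w2.png",get_image("wrist"))
E
```

```text
time: 3.55
tcp_pos: [0.5604, 0.116, 0.1398]
eef_rot: [-3.139, 0.062, -0.001]
force: [-1.5, 8.4, 3.3]
opening: 0.0134
[1.39519581e-01 4.36916816e-01 1.55667259e+00 1.65325567e-03
 1.14690381e+00 1.74897776e+00] [0.56039259 0.11602869 0.13983936] [-1.52146728  8.3987326   3.27136551] [ 1.09358633  0.11827172 -0.03347396] 0.01335018217371141
```

View pics/w2.png

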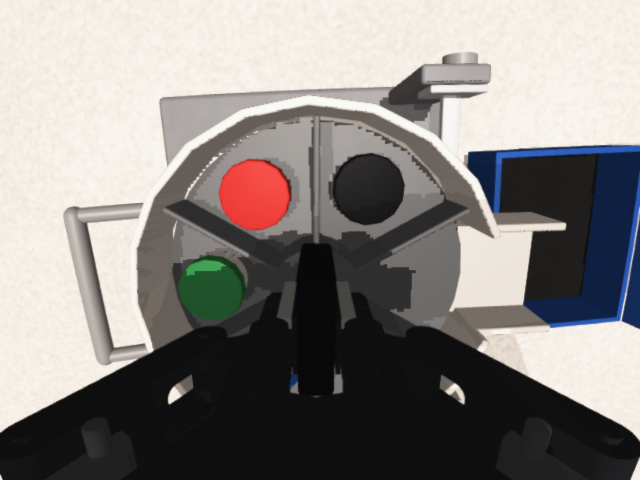

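Gripped (opening 13.4 mm). The 8 N side force shows the axis is about 1.5–2 mm further to +y, so I'll correct that while turning.

```bash
python3 -m crank '[{"tx":0,"ty":-0.0018,"tz":0,"rx":0,"ry":0,"rz":0,"claw":255},{"tx":0,"ty":-0.0018,"tz":0,"rx":0,"ry":0,"rz":-7,"claw":255},{"tx":0,"ty":-0.0018,"tz":0,"rx":0,"ry":0,"rz":-14,"claw":255},{"tx":0,"ty":-0.0018,"tz":0,"rx":0,"ry":0,"rz":-21,"claw":255},{"tx":0,"ty":-0.0018,"tz":0,"rx":0,"ry":0,"rz":-28,"claw":255},{"tx":0,"ty":-0.0018,"tz":0,"rx":0,"ry":0,"rz":-35,"claw":255},{"tx":0,"ty":-0.0018,"tz":0,"rx":0,"ry":0,"rz":-42,"claw":255},{"tx":0,"ty":-0.0018,"tz":0,"rx":0,"ry":0,"rz":-49,"claw":255},{"tx":0,"ty":-0.0018,"tz":0,"rx":0,"ry":0,"rz":-56,"claw":255},{"tx":0,"ty":-0.0018,"tz":0,"rx":0,"ry":0,"rz":-63,"claw":255},{"tx":0,"ty":-0.0018,"tz":0,"rx":0,"ry":0,"rz":-70,"claw":255},{"tx":0,"ty":-0.0018,"tz":0,"rx":0,"ry":0,"rz":-77,"claw":255},{"tx":0,"ty":-0.0018,"tz":0,"rx":0,"ry":0,"rz":-84,"claw":255},{"tx":0,"ty":-0.0018,"tz":0,"rx":0,"ry":0,"rz":-90,"claw":255},{"tx":0,"ty":-0.0018,"tz":0,"rx":0,"ry":0,"rz":-90,"claw":255}]'
python3 - <<'E'
from h import *
s=robot.state(); print(s['joints'],s['tcp_pos'],s['force'],s['ft_torque'],s['opening'])
E
```

```text
time: 5.1
tcp_pos: [0.5594, 0.1173, 0.1397]
eef_rot: [-2.259, -2.18, 0.002]
force: [-12.1, 3.7, 8.0]
opening: 0.0131
[1.42226465e-01 4.37197854e-01 1.55658255e+00 1.06026039e-03
 1.14976360e+00 1.77495574e-01] [0.55942096 0.11731795 0.13971432] [-12.14894869   3.74480887   8.01028668] [0.59880526 1.65781505 0.02909555] 0.013122065420413135
```

```bash
python3 -m crank '[{"tx":0,"ty":-0.002,"tz":0,"rx":0,"ry":0,"rz":-3,"claw":255},{"tx":0,"ty":-0.002,"tz":0,"rx":0,"ry":0,"rz":-10,"claw":255},{"tx":0,"ty":-0.002,"tz":0,"rx":0,"ry":0,"rz":-17,"claw":255},{"tx":0,"ty":-0.002,"tz":0,"rx":0,"ry":0,"rz":-24,"claw":255},{"tx":0,"ty":-0.002,"tz":0,"rx":0,"ry":0,"rz":-31,"claw":255},{"tx":0,"ty":-0.002,"tz":0,"rx":0,"ry":0,"rz":-38,"claw":255},{"tx":0,"ty":-0.002,"tz":0,"rx":0,"ry":0,"rz":-45,"claw":255},{"tx":0,"ty":-0.002,"tz":0,"rx":0,"ry":0,"rz":-52,"claw":255},{"tx":0,"ty":-0.002,"tz":0,"rx":0,"ry":0,"rz":-59,"claw":255},{"tx":0,"ty":-0.002,"tz":0,"rx":0,"ry":0,"rz":-66,"claw":255},{"tx":0,"ty":-0.002,"tz":0,"rx":0,"ry":0,"rz":-73,"claw":255},{"tx":0,"ty":-0.002,"tz":0,"rx":0,"ry":0,"rz":-80,"claw":255},{"tx":0,"ty":-0.002,"tz":0,"rx":0,"ry":0,"rz":-87,"claw":255},{"tx":0,"ty":-0.002,"tz":0,"rx":0,"ry":0,"rz":-94,"claw":255},{"tx":0,"ty":-0.002,"tz":0,"rx":0,"ry":0,"rz":-100,"claw":255},{"tx":0,"ty":-0.002,"tz":0,"rx":0,"ry":0,"rz":-100,"claw":255}]'
python3 - <<'E'
from h import *
s=robot.state(); print(s['joints'],s['tcp_pos'],s['force'],s['ft_torque'],s['opening'])
E
```

```text
time: 6.7
tcp_pos: [0.5582, 0.1161, 0.1397]
eef_rot: [0.217, -3.134, 0.002]
force: [-4.9, -4.8, 6.8]
opening: 0.0135
[ 1.41285764e-01  4.33543959e-01  1.56184651e+00 -1.02838497e-03
  1.14685203e+00 -1.56720898e+00] [0.55816803 0.11612674 0.13973791] [-4.88806101 -4.77559578  6.84423857] [-0.70070743  0.81806808 -0.03164521] 0.013463750116738496
```

```bash
python3 -m crank '[{"tx":0,"ty":0,"tz":0,"rx":0,"ry":0,"rz":-4,"claw":255},{"tx":0,"ty":0,"tz":0,"rx":0,"ry":0,"rz":-11,"claw":255},{"tx":0,"ty":0,"tz":0,"rx":0,"ry":0,"rz":-18,"claw":255},{"tx":0,"ty":0,"tz":0,"rx":0,"ry":0,"rz":-25,"claw":255},{"tx":0,"ty":0,"tz":0,"rx":0,"ry":0,"rz":-32,"claw":255},{"tx":0,"ty":0,"tz":0,"rx":0,"ry":0,"rz":-39,"claw":255},{"tx":0,"ty":0,"tz":0,"rx":0,"ry":0,"rz":-46,"claw":255},{"tx":0,"ty":0,"tz":0,"rx":0,"ry":0,"rz":-51.4,"claw":255},{"tx":0,"ty":0,"tz":0,"rx":0,"ry":0,"rz":-51.4,"claw":255},{"tx":0,"ty":0,"tz":0,"rx":0,"ry":0,"rz":-51.4,"claw":255}]'
python3 - <<'E'
from h import *
s=robot.state(); print(s['joints'],s['tcp_pos'],s['force'],s['ft_torque'],s['opening'], np.degrees(2*np.arctan2(s['eef_rot'][1],s['eef_rot'][0])))
im=get_image("top");cv2.imwrite("pics/top3.png",cv2.resize(im[200:310,195:375],None,fx=4.4,fy=4.4,interpolation=cv2.INTER_CUBIC))
cv2.imwrite("pics/w3.png",get_image("wrist"))
E
```

```text
time: 7.7
tcp_pos: [0.5586, 0.1154, 0.1397]
eef_rot: [1.549, -2.733, 0.003]
force: [-0.5, -10.9, 4.1]
opening: 0.0136
[ 1.40372709e-01  4.33777637e-01  1.56147708e+00 -2.35302891e-03
  1.14614418e+00 -2.46076458e+00] [0.55863869 0.11537028 0.13974974] [ -0.49725619 -10.92227434   4.10428394] [-1.60622621  0.22945198  0.01506935] 0.01361159084183068 -120.91027758412032
```

View pics/w3.png

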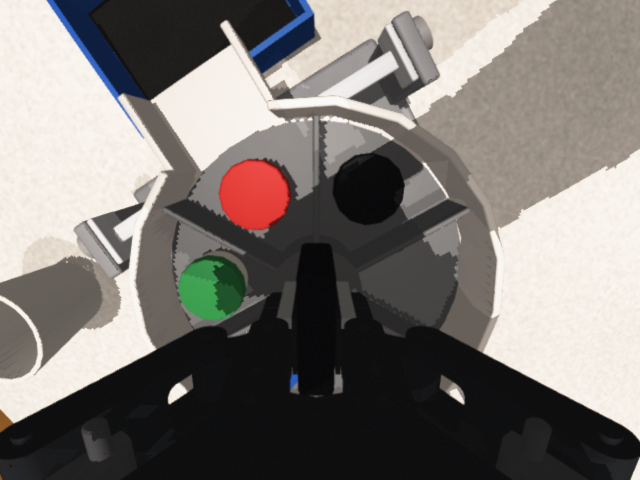

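View pics/top3.png

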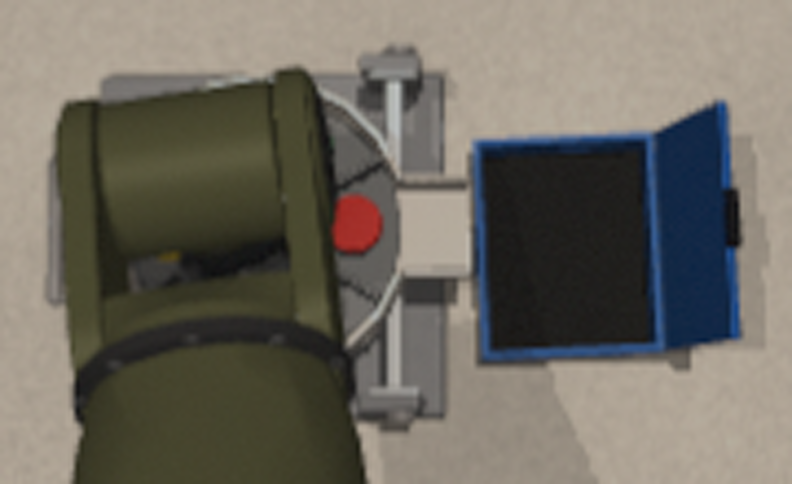

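Red pot faces the spout; bar yaw is 239.1° against a goal of about 239.3°. I'll release it, rise, and look again.

```bash
python3 -m crank '[{"tx":0,"ty":0,"tz":0,"rx":0,"ry":0,"rz":0,"claw":160},{"tx":0,"ty":0,"tz":0,"rx":0,"ry":0,"rz":0,"claw":120},{"tx":0,"ty":0,"tz":0,"rx":0,"ry":0,"rz":0,"claw":120},{"tx":0,"ty":0,"tz":-0.02,"rx":0,"ry":0,"rz":0,"claw":120},{"tx":0,"ty":0,"tz":-0.05,"rx":0,"ry":0,"rz":0,"claw":120},{"tx":0,"ty":0,"tz":-0.09,"rx":0,"ry":0,"rz":8,"claw":120},{"tx":0,"ty":0,"tz":-0.12,"rx":0,"ry":0,"rz":16,"claw":120},{"tx":0,"ty":0,"tz":-0.14,"rx":0,"ry":0,"rz":24,"claw":120},{"tx":0,"ty":0,"tz":-0.14,"rx":0,"ry":0,"rz":32,"claw":120},{"tx":0,"ty":0,"tz":-0.14,"rx":0,"ry":0,"rz":40,"claw":120},{"tx":0,"ty":0,"tz":-0.14,"rx":0,"ry":0,"rz":48,"claw":120},{"tx":0,"ty":0,"tz":-0.14,"rx":0,"ry":0,"rz":56,"claw":190},{"tx":0,"ty":0,"tz":-0.14,"rx":0,"ry":0,"rz":60.4,"claw":190},{"tx":0,"ty":0,"tz":-0.14,"rx":0,"ry":0,"rz":60.4,"claw":190},{"tx":0,"ty":0,"tz":-0.14,"rx":0,"ry":0,"rz":60.4,"claw":190}]'
python3 - <<'E'
from h import *
s=robot.state(); print(s['joints'],s['tcp_pos'],s['force'],s['opening'], np.degrees(2*np.arctan2(s['eef_rot'][1],s['eef_rot'][0])))
cv2.imwrite("pics/w4.png",get_image("wrist"))
E
```

```text
time: 9.3
tcp_pos: [0.5583, 0.1169, 0.2792]
eef_rot: [-0.031, -3.141, -0.0]
force: [0.0, 0.3, 0.6]
opening: 0.0218
[ 1.42173218e-01  3.14694004e-01  1.39057147e+00  3.30795477e-05
  1.43640403e+00 -1.40882756e+00] [0.55832818 0.11689966 0.27924348] [0.02513139 0.2887416  0.58917898] 0.021776802944319416 -181.134455289851
```

View pics/w4.png

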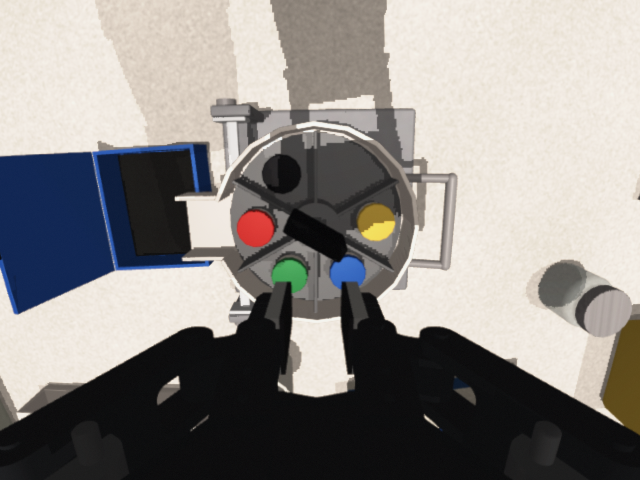

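```bash
python3 - <<'E'
from h import *
np.set_printoptions(precision=4,suppress=True)
im=cv2.imread("pics/w4.png")
cv2.imwrite("pics/w4a.png",cv2.resize(im[100:320,170:470],None,fx=2.6,fy=2.6,interpolation=cv2.INTER_CUBIC))
E
```

```text
(no output)
```

View pics/w4a.png

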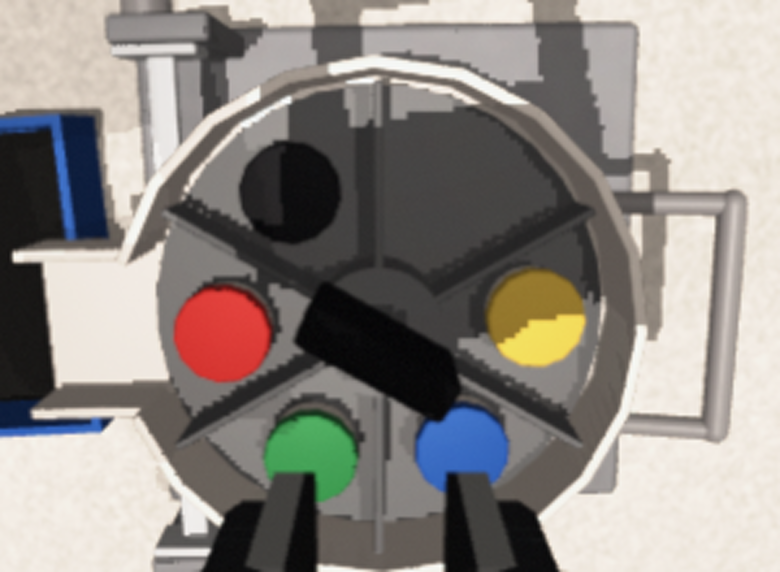

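```bash
python3 - <<'E'
from h import *
np.set_printoptions(precision=4,suppress=True)
c=camera_info("wrist");A=lambda a:np.array(a,float)/2.6+[170-.3,100-.3]
print("handle",unproj(A([[738,200],[716,430]]),.116,c))
print("lids",unproj(A([[223,333],[290,193],[536,318],[312,458],[462,448]]),.120,c))
print("div ends",unproj(A([[170,208],[180,440],[590,210],[578,440]]),.128,c))
print("spoutfloor",unproj(A([[45,262],[55,385]]),.098,c))
E
```

```text
handle [[0.5188 0.2372 0.116 ]
 [0.6005 0.2359 0.116 ]]
lids [[0.5608 0.062  0.12  ]
 [0.514  0.087  0.12  ]
 [0.5575 0.169  0.12  ]
 [0.6068 0.0907 0.12  ]
 [0.604  0.144  0.12  ]]
div ends [[0.5174 0.0488 0.128 ]
 [0.5965 0.0461 0.128 ]
 [0.5205 0.1843 0.128 ]
 [0.599  0.1833 0.128 ]]
spoutfloor [[ 0.5381 -0.0054  0.098 ]
 [ 0.5844 -0.0068  0.098 ]]
```

```bash
python3 -m crank '[{"tx":0.001,"ty":0.045,"tz":0,"rx":0,"ry":0,"rz":0,"claw":190},{"tx":0.001,"ty":0.09,"tz":0.02,"rx":0,"ry":0,"rz":0,"claw":190},{"tx":0.001,"ty":0.1205,"tz":0.05,"rx":0,"ry":0,"rz":0,"claw":190},{"tx":0.001,"ty":0.1205,"tz":0.09,"rx":0,"ry":0,"rz":0,"claw":190},{"tx":0.001,"ty":0.1205,"tz":0.12,"rx":0,"ry":0,"rz":0,"claw":190},{"tx":0.001,"ty":0.1205,"tz":0.12,"rx":0,"ry":0,"rz":0,"claw":190}]'
python3 - <<'E'
from h import *
s=robot.state(); print(s['joints'],s['tcp_pos'],s['force'],s['opening'])
cv2.imwrite("pics/w5.png",get_image("wrist"))
E
```

```text
time: 9.95
tcp_pos: [0.5583, 0.2369, 0.1551]
eef_rot: [-0.032, -3.135, 0.004]
force: [0.7, 0.3, 0.3]
opening: 0.0218
[ 3.40977043e-01  4.96318174e-01  1.43049267e+00 -8.47096439e-06
  1.22203565e+00 -1.20933461e+00] [0.55831502 0.23694435 0.15511562] [0.72422803 0.30455134 0.29146746] 0.021776263361105948
```

View pics/w5.png

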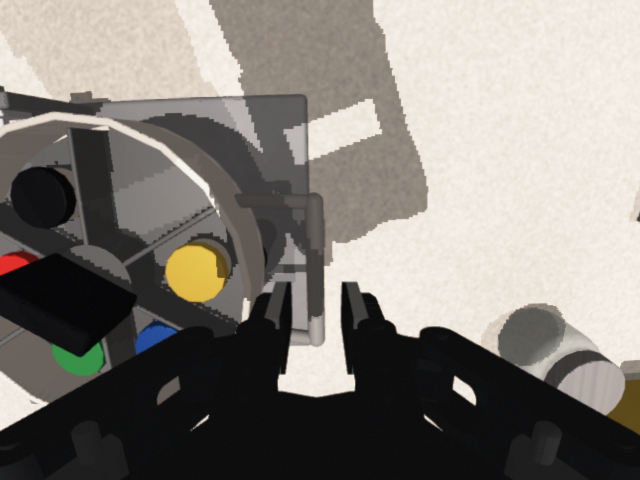

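The fingers straddle the bar (col 316, between pads at 290 and 345), so I'll descend and close.

```bash
python3 -m crank '[{"tx":0,"ty":0,"tz":0.025,"rx":0,"ry":0,"rz":0,"claw":190},{"tx":0,"ty":0,"tz":0.045,"rx":0,"ry":0,"rz":0,"claw":190},{"tx":0,"ty":0,"tz":0.055,"rx":0,"ry":0,"rz":0,"claw":190},{"tx":0,"ty":0,"tz":0.055,"rx":0,"ry":0,"rz":0,"claw":200},{"tx":0,"ty":0,"tz":0.055,"rx":0,"ry":0,"rz":0,"claw":255},{"tx":0,"ty":0,"tz":0.055,"rx":0,"ry":0,"rz":0,"claw":255},{"tx":0,"ty":0,"tz":0.055,"rx":0,"ry":0,"rz":0,"claw":255},{"tx":0,"ty":0,"tz":0.055,"rx":0,"ry":0,"rz":0,"claw":255}]' 30
python3 - <<'E'
from h import *
s=robot.state(); print(s['joints'],s['tcp_pos'],s['force'],s['opening'])
cv2.imwrite("pics/w6.png",get_image("wrist"))
E
```

```text
time: 10.8
tcp_pos: [0.5606, 0.2363, 0.1058]
eef_rot: [0.035, 3.14, -0.002]
force: [-0.3, -8.6, -1.4]
opening: 0.0085
[ 0.33933922  0.55145063  1.47042186 -0.00163059  1.11896179 -1.20816904] [0.5606475  0.23633748 0.10582949] [-0.3298658  -8.55474541 -1.41850487] 0.00848127151169277
```

View pics/w6.png

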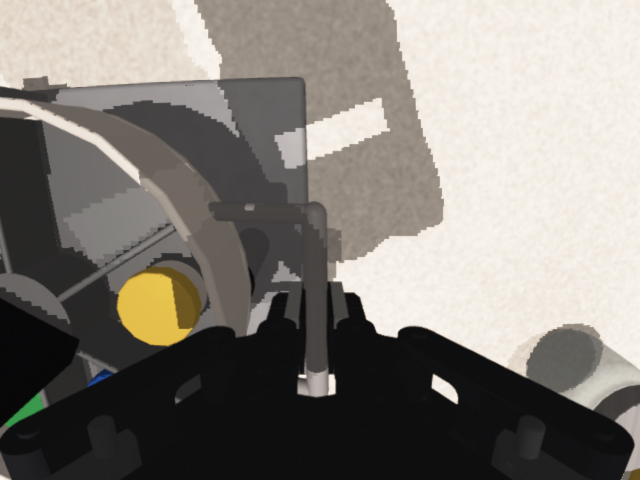

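```bash
python3 - <<'E'
import numpy as np
for i in range(1,19):
    t=min(.048*i,.862); a=np.radians(8.8)+t; f=.5*t
    print(i,"ty %.4f tz %.4f rx %.1f"%(.2024*np.cos(a)-.2+.012*np.sin(f)-.0012,-(.2024*np.sin(a)-.031+.012*(1-np.cos(f))),-np.degrees(f)))
E
```

```text
1 ty -0.0026 tz -0.0095 rx -1.4
2 ty -0.0045 tz -0.0190 rx -2.8
3 ty -0.0068 tz -0.0284 rx -4.1
4 ty -0.0096 tz -0.0376 rx -5.5
5 ty -0.0128 tz -0.0467 rx -6.9
6 ty -0.0165 tz -0.0556 rx -8.3
7 ty -0.0206 tz -0.0644 rx -9.6
8 ty -0.0251 tz -0.0729 rx -11.0
9 ty -0.0300 tz -0.0811 rx -12.4
10 ty -0.0352 tz -0.0892 rx -13.8
11 ty -0.0409 tz -0.0969 rx -15.1
12 ty -0.0469 tz -0.1044 rx -16.5
13 ty -0.0533 tz -0.1116 rx -17.9
14 ty -0.0600 tz -0.1184 rx -19.3
15 ty -0.0670 tz -0.1249 rx -20.6
16 ty -0.0743 tz -0.1311 rx -22.0
17 ty -0.0820 tz -0.1369 rx -23.4
18 ty -0.0895 tz -0.1421 rx -24.7
```

```bash
python3 -m crank '[{"tx":0,"ty":-0.0026,"tz":-0.0095,"rx":-1.4,"ry":0,"rz":0,"claw":255},{"tx":0,"ty":-0.0045,"tz":-0.019,"rx":-2.8,"ry":0,"rz":0,"claw":255},{"tx":0,"ty":-0.0068,"tz":-0.0284,"rx":-4.1,"ry":0,"rz":0,"claw":255},{"tx":0,"ty":-0.0096,"tz":-0.0376,"rx":-5.5,"ry":0,"rz":0,"claw":255},{"tx":0,"ty":-0.0128,"tz":-0.0467,"rx":-6.9,"ry":0,"rz":0,"claw":255},{"tx":0,"ty":-0.0165,"tz":-0.0556,"rx":-8.3,"ry":0,"rz":0,"claw":255},{"tx":0,"ty":-0.0165,"tz":-0.0556,"rx":-8.3,"ry":0,"rz":0,"claw":255}]'
python3 - <<'E'
from h import *
s=robot.state(); print(s['joints'],s['tcp_pos'],s['force'],s['opening'])
cv2.imwrite("pics/w7.png",get_image("wrist"))
E
```

```text
time: 11.55
tcp_pos: [0.5605, 0.2204, 0.1623]
eef_rot: [0.036, 3.128, 0.231]
force: [5.6, 4.4, -0.6]
opening: 0.0087
[ 0.25663006  0.44972773  1.48816692  0.15337571  1.16386485 -1.34899374] [0.56051398 0.22043539 0.16229074] [ 5.56352237  4.43723038 -0.63415071] 0.008742390714642043
```

View pics/w7.png

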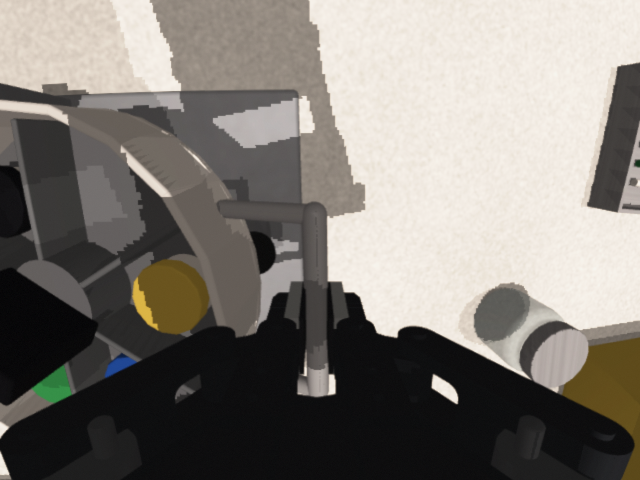

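```bash
python3 - <<'E'
import numpy as np
def P(t):
    a=np.radians(8.8)+t; f=.5*t
    return np.array([.2024*np.cos(a)-.2+.012*np.sin(f),-(.2024*np.sin(a)-.031+.012*(1-np.cos(f)))])
al=np.radians(-8.3);R=np.array([[np.cos(al),np.sin(al)],[-np.sin(al),np.cos(al)]])
for i in range(7,19):
    t=min(.048*i,.865); d=R@(P(t)-P(.288)+[.0008,0])
    print(i,"ty %.4f tz %.4f rx %.1f"%(*d,-np.degrees(.5*t)+8.3))
E
```

```text
7 ty -0.0020 tz -0.0091 rx -1.3
8 ty -0.0052 tz -0.0182 rx -2.7
9 ty -0.0088 tz -0.0271 rx -4.1
10 ty -0.0129 tz -0.0358 rx -5.5
11 ty -0.0174 tz -0.0443 rx -6.8
12 ty -0.0223 tz -0.0525 rx -8.2
13 ty -0.0275 tz -0.0606 rx -9.6
14 ty -0.0332 tz -0.0683 rx -11.0
15 ty -0.0392 tz -0.0758 rx -12.3
16 ty -0.0456 tz -0.0829 rx -13.7
17 ty -0.0523 tz -0.0898 rx -15.1
18 ty -0.0593 tz -0.0963 rx -16.5
```

```bash
python3 -m crank '[{"tx":0,"ty":-0.002,"tz":-0.0091,"rx":-1.3,"ry":0,"rz":0,"claw":255},{"tx":0,"ty":-0.0052,"tz":-0.0182,"rx":-2.7,"ry":0,"rz":0,"claw":255},{"tx":0,"ty":-0.0088,"tz":-0.0271,"rx":-4.1,"ry":0,"rz":0,"claw":255},{"tx":0,"ty":-0.0129,"tz":-0.0358,"rx":-5.5,"ry":0,"rz":0,"claw":255},{"tx":0,"ty":-0.0174,"tz":-0.0443,"rx":-6.8,"ry":0,"rz":0,"claw":255},{"tx":0,"ty":-0.0223,"tz":-0.0525,"rx":-8.2,"ry":0,"rz":0,"claw":255},{"tx":0,"ty":-0.0275,"tz":-0.0606,"rx":-9.6,"ry":0,"rz":0,"claw":255},{"tx":0,"ty":-0.0332,"tz":-0.0683,"rx":-11,"ry":0,"rz":0,"claw":255},{"tx":0,"ty":-0.0392,"tz":-0.0758,"rx":-12.3,"ry":0,"rz":0,"claw":255},{"tx":0,"ty":-0.0456,"tz":-0.0829,"rx":-13.7,"ry":0,"rz":0,"claw":255},{"tx":0,"ty":-0.0523,"tz":-0.0898,"rx":-15.1,"ry":0,"rz":0,"claw":255},{"tx":0,"ty":-0.0588,"tz":-0.0958,"rx":-16.4,"ry":0,"rz":0,"claw":255},{"tx":0,"ty":-0.0588,"tz":-0.0958,"rx":-16.4,"ry":0,"rz":0,"claw":255},{"tx":0,"ty":-0.0588,"tz":-0.0958,"rx":-16.4,"ry":0,"rz":0,"claw":255},{"tx":0,"ty":-0.0588,"tz":-0.0958,"rx":-16.4,"ry":0,"rz":0,"claw":255},{"tx":0,"ty":-0.0588,"tz":-0.0958,"rx":-16.4,"ry":0,"rz":0,"claw":255},{"tx":0,"ty":-0.0588,"tz":-0.0958,"rx":-16.4,"ry":0,"rz":0,"claw":255},{"tx":0,"ty":-0.0588,"tz":-0.0958,"rx":-16.4,"ry":0,"rz":0,"claw":255}]'
python3 - <<'E'
from h import *
s=robot.state(); print(s['joints'],s['tcp_pos'],s['force'],s['opening'])
im=get_image("top");cv2.imwrite("pics/top8.png",cv2.resize(im[180:330,195:395],None,fx=4,fy=4,interpolation=cv2.INTER_CUBIC))
cv2.imwrite("pics/w8.png",get_image("wrist"))
E
```

```text
time: 13.4
tcp_pos: [0.5592, 0.149, 0.2476]
eef_rot: [0.034, 3.06, 0.671]
force: [11.4, 2.2, 2.4]
opening: 0.0083
[ 0.0180352   0.32216146  1.50635871  0.44635446  1.31609248 -1.64531749] [0.55918561 0.14897467 0.24761283] [11.39748139  2.1828717   2.39908996] 0.008346813971298444
```

View pics/top8.png

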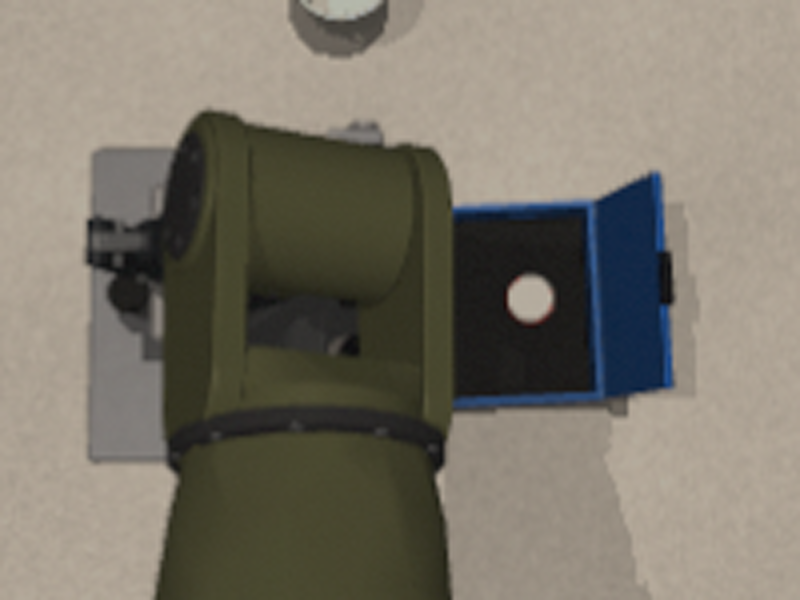

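View pics/w8.png

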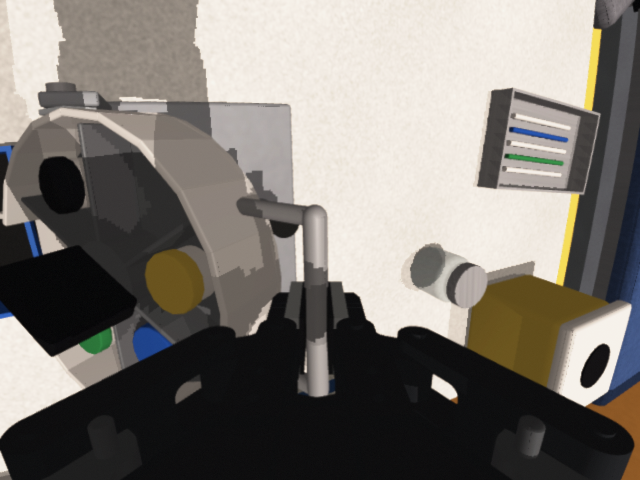

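The red pot (white underside up) is in the case near its middle; the black, yellow, green and blue pots are still in the wheel. Now I'll lower it.

```bash
python3 - <<'E'
import numpy as np
def P(t):
    a=np.radians(8.8)+t; f=.5*t
    return np.array([.2024*np.cos(a)-.2+.012*np.sin(f),-(.2024*np.sin(a)-.031+.012*(1-np.cos(f)))])
al=np.radians(-24.7);R=np.array([[np.cos(al),np.sin(al)],[-np.sin(al),np.cos(al)]])
for i in range(1,19):
    t=max(.862-.05*i,0); d=R@(P(t)-P(.862))
    print(i,"ty %.4f tz %.4f rx %.1f"%(*d,24.7-np.degrees(.5*t)))
E
```

```text
1 ty 0.0051 tz 0.0086 rx 1.4
2 ty 0.0097 tz 0.0174 rx 2.9
3 ty 0.0139 tz 0.0264 rx 4.3
4 ty 0.0176 tz 0.0357 rx 5.7
5 ty 0.0209 tz 0.0451 rx 7.2
6 ty 0.0237 tz 0.0547 rx 8.6
7 ty 0.0260 tz 0.0645 rx 10.0
8 ty 0.0278 tz 0.0743 rx 11.5
9 ty 0.0291 tz 0.0842 rx 12.9
10 ty 0.0299 tz 0.0942 rx 14.3
11 ty 0.0302 tz 0.1042 rx 15.8
12 ty 0.0300 tz 0.1143 rx 17.2
13 ty 0.0293 tz 0.1243 rx 18.6
14 ty 0.0281 tz 0.1343 rx 20.1
15 ty 0.0264 tz 0.1442 rx 21.5
16 ty 0.0242 tz 0.1540 rx 22.9
17 ty 0.0216 tz 0.1637 rx 24.4
18 ty 0.0208 tz 0.1660 rx 24.7
```

```bash
python3 -m crank '[{"tx":0,"ty":0.0051,"tz":0.0086,"rx":1.4,"ry":0,"rz":0,"claw":255},{"tx":0,"ty":0.0097,"tz":0.0174,"rx":2.9,"ry":0,"rz":0,"claw":255},{"tx":0,"ty":0.0139,"tz":0.0264,"rx":4.3,"ry":0,"rz":0,"claw":255},{"tx":0,"ty":0.0176,"tz":0.0357,"rx":5.7,"ry":0,"rz":0,"claw":255},{"tx":0,"ty":0.0209,"tz":0.0451,"rx":7.2,"ry":0,"rz":0,"claw":255},{"tx":0,"ty":0.0237,"tz":0.0547,"rx":8.6,"ry":0,"rz":0,"claw":255},{"tx":0,"ty":0.026,"tz":0.0645,"rx":10,"ry":0,"rz":0,"claw":255},{"tx":0,"ty":0.0278,"tz":0.0743,"rx":11.5,"ry":0,"rz":0,"claw":255},{"tx":0,"ty":0.0291,"tz":0.0842,"rx":12.9,"ry":0,"rz":0,"claw":255},{"tx":0,"ty":0.0299,"tz":0.0942,"rx":14.3,"ry":0,"rz":0,"claw":255},{"tx":0,"ty":0.0302,"tz":0.1042,"rx":15.8,"ry":0,"rz":0,"claw":255},{"tx":0,"ty":0.03,"tz":0.1143,"rx":17.2,"ry":0,"rz":0,"claw":255},{"tx":0,"ty":0.0293,"tz":0.1243,"rx":18.6,"ry":0,"rz":0,"claw":255},{"tx":0,"ty":0.0281,"tz":0.1343,"rx":20.1,"ry":0,"rz":0,"claw":255},{"tx":0,"ty":0.0264,"tz":0.1442,"rx":21.5,"ry":0,"rz":0,"claw":255},{"tx":0,"ty":0.0242,"tz":0.154,"rx":22.9,"ry":0,"rz":0,"claw":255},{"tx":0,"ty":0.0216,"tz":0.1637,"rx":24.4,"ry":0,"rz":0,"claw":255},{"tx":0,"ty":0.0208,"tz":0.166,"rx":24.7,"ry":0,"rz":0,"claw":255},{"tx":0,"ty":0.0208,"tz":0.166,"rx":24.7,"ry":0,"rz":0,"claw":255},{"tx":0,"ty":0.0208,"tz":0.166,"rx":24.7,"ry":0,"rz":0,"claw":255}]'
python3 - <<'E'
from h import *
s=robot.state(); print(s['joints'],s['tcp_pos'],s['eef_rot'],s['force'],s['opening'])
E
```

```text
time: 15.5
tcp_pos: [0.56, 0.2363, 0.105]
eef_rot: [-0.036, -3.141, 0.004]
force: [-13.2, -7.7, 17.1]
opening: 0.0089
[ 0.33988239  0.55203189  1.47157997 -0.00226669  1.11890802 -1.20709842] [0.55999398 0.23630773 0.10503138] [-0.03585038 -3.14121818  0.00350796] [-13.22920279  -7.67308903  17.13426383] 0.008856515681451701
```

The carousel is down on its stop (17 N downwards), so I'll ease off, release, rise, and go round to the lid's outer side.

```bash
python3 -m crank '[{"tx":0,"ty":0,"tz":-0.0015,"rx":0,"ry":0,"rz":0,"claw":255},{"tx":0,"ty":0,"tz":-0.0015,"rx":0,"ry":0,"rz":0,"claw":200},{"tx":0,"ty":0,"tz":-0.0015,"rx":0,"ry":0,"rz":0,"claw":190},{"tx":0,"ty":0,"tz":-0.0015,"rx":0,"ry":0,"rz":0,"claw":190},{"tx":0,"ty":0,"tz":-0.02,"rx":0,"ry":0,"rz":0,"claw":190},{"tx":0,"ty":0,"tz":-0.06,"rx":0,"ry":0,"rz":0,"claw":190},{"tx":0,"ty":0,"tz":-0.105,"rx":0,"ry":0,"rz":0,"claw":190},{"tx":0,"ty":0,"tz":-0.15,"rx":0,"ry":0,"rz":0,"claw":190},{"tx":0,"ty":-0.02,"tz":-0.18,"rx":0,"ry":0,"rz":0,"claw":190},{"tx":0,"ty":-0.06,"tz":-0.18,"rx":0,"ry":0,"rz":0,"claw":190},{"tx":0,"ty":-0.1,"tz":-0.18,"rx":0,"ry":0,"rz":0,"claw":190},{"tx":0,"ty":-0.12,"tz":-0.18,"rx":0,"ry":0,"rz":0,"claw":190},{"tx":0,"ty":-0.12,"tz":-0.18,"rx":0,"ry":0,"rz":0,"claw":190}]'
python3 - <<'E'
from h import *
s=robot.state(); print(s['joints'],s['tcp_pos'],s['eef_rot'],s['force'],s['opening'])
cv2.imwrite("pics/w9.png",get_image("wrist"))
E
```

```text
time: 16.8
tcp_pos: [0.5576, 0.1149, 0.2843]
eef_rot: [0.04, 3.141, -0.001]
force: [0.2, -0.6, 0.3]
opening: 0.0214
[ 1.39072229e-01  3.09037404e-01  1.38630643e+00 -5.36440671e-04
  1.44555007e+00 -1.40621331e+00] [0.55759986 0.11487575 0.28433016] [ 3.99563904e-02  3.14056720e+00 -6.60289575e-04] [ 0.24188601 -0.63445772  0.30582367] 0.021396943625717778
```

View pics/w9.png

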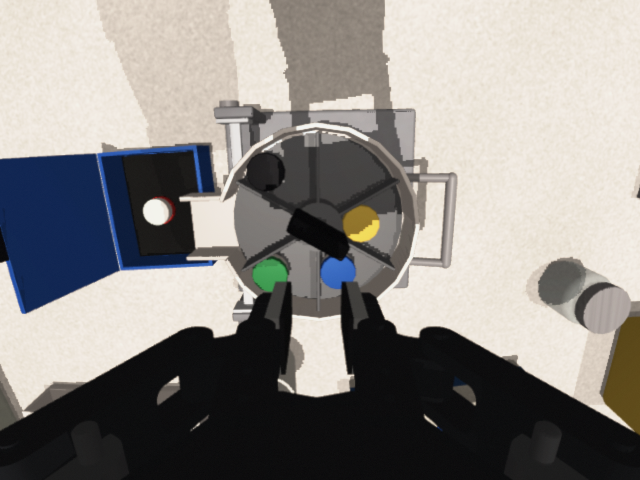

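Carousel level with four pots inside, red pot at (157,211) in the case. Now to the lid's far side with the fingers shut.

```bash
python3 -m crank '[{"tx":-0.001,"ty":-0.03,"tz":0,"rx":0,"ry":0,"rz":8,"claw":255},{"tx":-0.001,"ty":-0.06,"tz":0,"rx":0,"ry":0,"rz":16,"claw":255},{"tx":-0.002,"ty":-0.09,"tz":0,"rx":0,"ry":0,"rz":24,"claw":255},{"tx":-0.002,"ty":-0.12,"tz":0,"rx":0,"ry":0,"rz":32,"claw":255},{"tx":-0.003,"ty":-0.15,"tz":0,"rx":0,"ry":0,"rz":40,"claw":255},{"tx":-0.003,"ty":-0.18,"tz":0,"rx":0,"ry":0,"rz":48,"claw":255},{"tx":-0.004,"ty":-0.21,"tz":0,"rx":0,"ry":0,"rz":56,"claw":255},{"tx":-0.004,"ty":-0.24,"tz":0,"rx":0,"ry":0,"rz":64,"claw":255},{"tx":-0.005,"ty":-0.27,"tz":0,"rx":0,"ry":0,"rz":72,"claw":255},{"tx":-0.005,"ty":-0.3,"tz":0,"rx":0,"ry":0,"rz":80,"claw":255},{"tx":-0.006,"ty":-0.33,"tz":0,"rx":0,"ry":0,"rz":88.5,"claw":255},{"tx":-0.006,"ty":-0.34,"tz":0.01,"rx":0,"ry":0,"rz":88.5,"claw":255},{"tx":-0.006,"ty":-0.34,"tz":0.01,"rx":0,"ry":0,"rz":88.5,"claw":255}]'
python3 - <<'E'
from h import *
s=robot.state(); print(s['joints'],s['tcp_pos'],s['eef_rot'],s['force'],s['opening'])
cv2.imwrite("pics/w10.png",get_image("wrist"))
E
```

```text
time: 18.15
tcp_pos: [0.5557, -0.2229, 0.272]
eef_rot: [-2.213, -2.226, 0.001]
force: [0.2, 0.2, 0.5]
opening: -0.0001
[-4.42683988e-01  3.85652566e-01  1.31253564e+00  5.29891821e-05
  1.44615218e+00 -4.48519863e-01] [ 0.55565429 -0.22289678  0.27202241] [-2.21311836e+00 -2.22605685e+00  1.35955732e-03] [0.17374093 0.22189708 0.52358835] -0.00013789585590788338
```

View pics/w10.png

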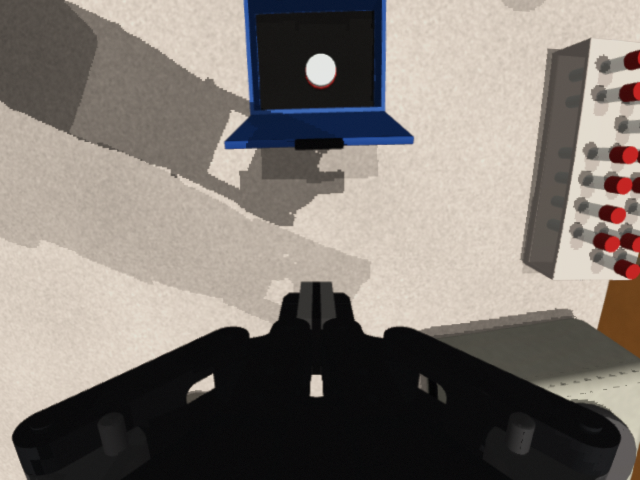

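```bash
python3 - <<'E'
from h import *
np.set_printoptions(precision=4,suppress=True)
c=camera_info("wrist")
print("edge",unproj([[225,146],[413,141]],.158,c)); print("hinge wall",unproj([[248,110],[386,107]],.046,c))
print(robot.state()['tcp_pos'],np.degrees(2*np.arctan2(-2.226,-2.213)))
E
```

```text
edge [[ 0.4904 -0.1559  0.158 ]
 [ 0.6255 -0.1512  0.158 ]]
hinge wall [[ 0.4868 -0.1198  0.046 ]
 [ 0.6259 -0.1157  0.046 ]]
[ 0.5558 -0.222   0.2729] -269.66440954978066
```

```bash
python3 -m crank '[{"tx":0,"ty":0,"tz":0.045,"rx":0,"ry":0,"rz":0,"claw":255},{"tx":0,"ty":0,"tz":0.09,"rx":0,"ry":0,"rz":0,"claw":255},{"tx":0,"ty":0,"tz":0.13,"rx":0,"ry":0,"rz":0,"claw":255},{"tx":0.02,"ty":0,"tz":0.138,"rx":0,"ry":0,"rz":0,"claw":255},{"tx":0.04,"ty":0,"tz":0.138,"rx":0,"ry":0,"rz":0,"claw":255},{"tx":0.052,"ty":0,"tz":0.138,"rx":0,"ry":0,"rz":0,"claw":255},{"tx":0.06,"ty":0,"tz":0.138,"rx":0,"ry":0,"rz":0,"claw":255},{"tx":0.068,"ty":0,"tz":0.138,"rx":0,"ry":0,"rz":0,"claw":255},{"tx":0.076,"ty":0,"tz":0.138,"rx":0,"ry":0,"rz":0,"claw":255},{"tx":0.084,"ty":0,"tz":0.138,"rx":0,"ry":0,"rz":0,"claw":255},{"tx":0.09,"ty":0,"tz":0.138,"rx":0,"ry":0,"rz":0,"claw":255},{"tx":0.09,"ty":0,"tz":0.138,"rx":0,"ry":0,"rz":0,"claw":255}]'
python3 - <<'E'
from h import *
s=robot.state(); print(s['tcp_pos'],s['force'],s['ft_torque'])
cv2.imwrite("pics/w11.png",get_image("wrist"))
im=get_image("top");cv2.imwrite("pics/top11.png",cv2.resize(im[180:330,195:395],None,fx=4,fy=4,interpolation=cv2.INTER_CUBIC))
E
```

```text
time: 19.4
tcp_pos: [0.5554, -0.1323, 0.136]
eef_rot: [-2.216, -2.226, -0.0]
force: [0.2, 0.5, 0.1]
opening: 0.0001
[ 0.55535426 -0.13230873  0.1360401 ] [0.19057384 0.51890745 0.05907139] [ 0.00371381 -0.0087912   0.00155316]
```

View pics/w11.png

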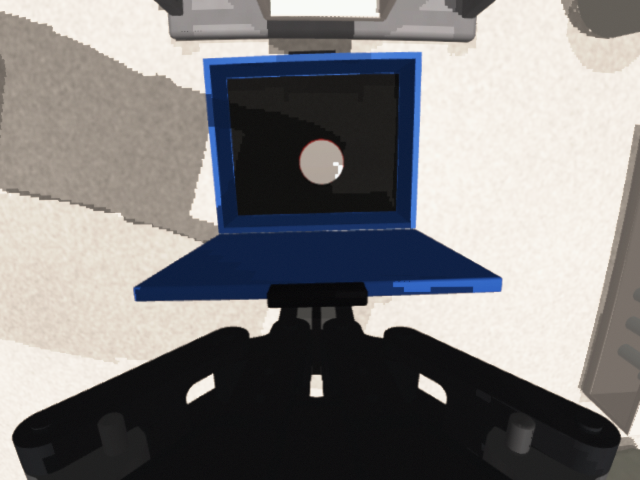

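```bash
python3 - <<'E'
from h import *
np.set_printoptions(precision=4,suppress=True)
c=camera_info("wrist")
for z in(.155,.1625): print("edge",z,unproj([[135,294],[501,285]],z,c))
print("hinge wall",unproj([[218,233],[418,230]],.046,c))
E
```

```text
edge 0.155 [[ 0.4853 -0.1232  0.155 ]
 [ 0.6279 -0.1186  0.155 ]]
edge 0.1625 [[ 0.4895 -0.1198  0.1625]
 [ 0.6236 -0.1156  0.1625]]
hinge wall [[ 0.4884 -0.1251  0.046 ]
 [ 0.6264 -0.1222  0.046 ]]
```

View pics/top11.png

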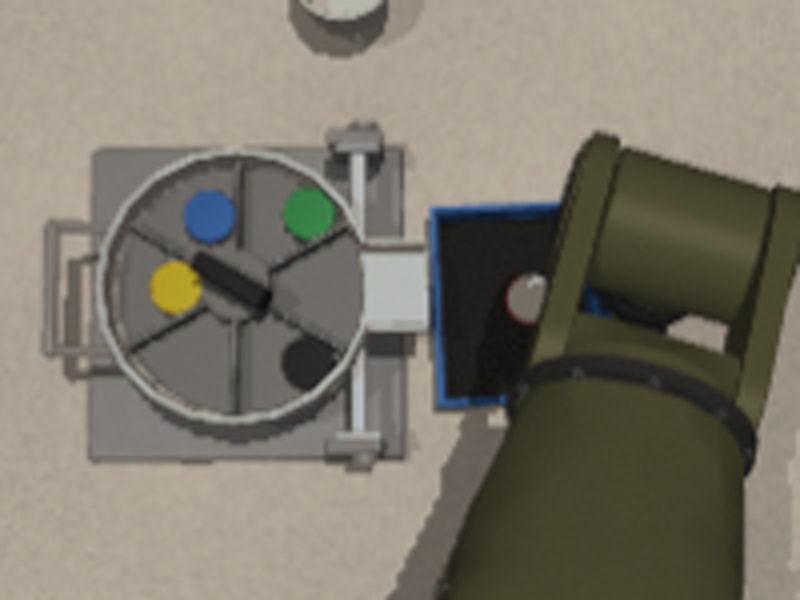

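```bash
python3 - <<'E'
import numpy as np
def p(a,o=.004):
    r=.072+.0175*a/90; t=np.radians(a); return np.array([r*np.cos(t)-o*np.sin(t),r*np.sin(t)+o*np.cos(t)])
for a in list(range(84,-1,-6))+[-2,-4]: 
    d=p(a)-p(90); print(a,"tx %.4f tz %.4f"%(d[0],-d[1]))
E
```

```text
84 tx 0.0093 tz 0.0012
78 tx 0.0182 tz 0.0034
72 tx 0.0268 tz 0.0065
66 tx 0.0349 tz 0.0104
60 tx 0.0424 tz 0.0150
54 tx 0.0493 tz 0.0204
48 tx 0.0555 tz 0.0264
42 tx 0.0609 tz 0.0329
36 tx 0.0656 tz 0.0398
30 tx 0.0694 tz 0.0471
24 tx 0.0724 tz 0.0547
18 tx 0.0746 tz 0.0624
12 tx 0.0759 tz 0.0701
6 tx 0.0763 tz 0.0779
0 tx 0.0760 tz 0.0855
-2 tx 0.0757 tz 0.0880
-4 tx 0.0753 tz 0.0905
```

```bash
python3 -m crank '[{"tx":0.009,"ty":0,"tz":0.001,"rx":0,"ry":0,"rz":0,"claw":255},{"tx":0.018,"ty":0,"tz":0.0034,"rx":0,"ry":0,"rz":0,"claw":255},{"tx":0.027,"ty":0,"tz":0.0065,"rx":0,"ry":0,"rz":0,"claw":255},{"tx":0.035,"ty":0,"tz":0.0104,"rx":0,"ry":0,"rz":0,"claw":255},{"tx":0.0425,"ty":0,"tz":0.015,"rx":0,"ry":0,"rz":0,"claw":255},{"tx":0.0493,"ty":0,"tz":0.0204,"rx":0,"ry":0,"rz":0,"claw":255},{"tx":0.0555,"ty":0,"tz":0.0264,"rx":0,"ry":0,"rz":0,"claw":255},{"tx":0.061,"ty":0,"tz":0.033,"rx":0,"ry":0,"rz":0,"claw":255},{"tx":0.0655,"ty":0,"tz":0.04,"rx":0,"ry":0,"rz":0,"claw":255},{"tx":0.0694,"ty":0,"tz":0.047,"rx":0,"ry":0,"rz":0,"claw":255},{"tx":0.0724,"ty":0,"tz":0.0547,"rx":0,"ry":0,"rz":0,"claw":255},{"tx":0.0746,"ty":0,"tz":0.0624,"rx":0,"ry":0,"rz":0,"claw":255},{"tx":0.0746,"ty":0,"tz":0.0624,"rx":0,"ry":0,"rz":0,"claw":255}]'
python3 - <<'E'
from h import *
s=robot.state(); print(s['tcp_pos'],s['force'],s['ft_torque'])
cv2.imwrite("pics/w12.png",get_image("wrist"))
E
```

```text
time: 20.8
tcp_pos: [0.5545, -0.0581, 0.0723]
eef_rot: [-2.216, -2.224, 0.002]
force: [-0.1, 0.3, -0.6]
opening: -0.0003
[ 0.55452232 -0.05812765  0.07231032] [-0.05057246  0.26927681 -0.61135218] [0.0074883  0.01277761 0.02128076]
```

View pics/w12.png

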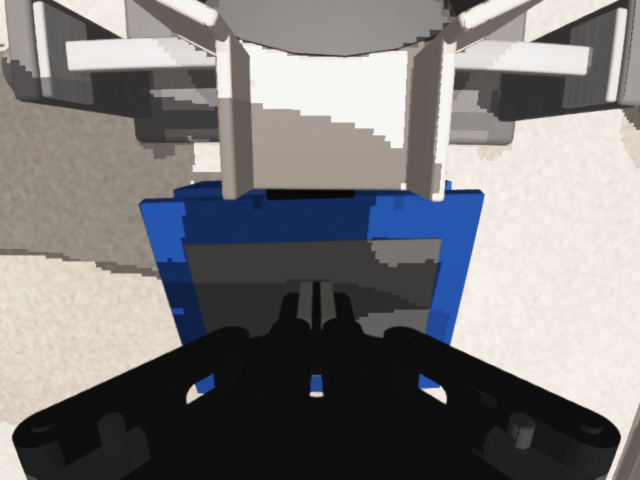

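```bash
python3 -m crank '[{"tx":0.001,"ty":0,"tz":0.007,"rx":0,"ry":0,"rz":0,"claw":255},{"tx":0.001,"ty":0,"tz":0.013,"rx":0,"ry":0,"rz":0,"claw":255},{"tx":0.001,"ty":0,"tz":0.018,"rx":0,"ry":0,"rz":0,"claw":255},{"tx":0.001,"ty":0,"tz":0.021,"rx":0,"ry":0,"rz":0,"claw":255},{"tx":0.001,"ty":0,"tz":0.021,"rx":0,"ry":0,"rz":0,"claw":255}]'
python3 - <<'E'
from h import *
s=robot.state(); print(s['tcp_pos'],s['force'],s['ft_torque'])
E
```

```text
time: 21.35
tcp_pos: [0.5551, -0.0574, 0.0526]
eef_rot: [-2.217, -2.225, 0.0]
force: [0.2, -0.7, 0.3]
opening: -0.0
[ 0.55506153 -0.05744015  0.05260125] [ 0.21055837 -0.67784268  0.30164459] [-0.0448831  -0.01472748  0.01718181]
```

```bash
python3 -m crank '[{"tx":0,"ty":0,"tz":0.002,"rx":0,"ry":0,"rz":0,"claw":255},{"tx":0,"ty":0,"tz":0.003,"rx":0,"ry":0,"rz":0,"claw":255},{"tx":0,"ty":0,"tz":0.003,"rx":0,"ry":0,"rz":0,"claw":255}]'
python3 -m crank '[{"tx":0,"ty":0,"tz":0.001,"rx":0,"ry":0,"rz":0,"claw":255},{"tx":0,"ty":0,"tz":0.0015,"rx":0,"ry":0,"rz":0,"claw":255},{"tx":0,"ty":0,"tz":0.0015,"rx":0,"ry":0,"rz":0,"claw":255}]'
```

```text
time: 21.65
tcp_pos: [0.5554, -0.0575, 0.0521]
eef_rot: [2.217, 2.225, 0.001]
force: [-15.0, 2.9, 32.5]
opening: 0.0002
time: 21.95
tcp_pos: [0.5556, -0.0575, 0.0519]
eef_rot: [2.216, 2.225, 0.001]
force: [-22.1, 4.0, 49.2]
opening: 0.0001
```

It's a hard stop at 52 mm (46 + 6 mm lid), so the lid is shut. Retreating and checking.

```bash
python3 -m crank '[{"tx":0,"ty":0,"tz":-0.006,"rx":0,"ry":0,"rz":0,"claw":255},{"tx":-0.01,"ty":0,"tz":-0.03,"rx":0,"ry":0,"rz":0,"claw":255},{"tx":-0.04,"ty":0,"tz":-0.07,"rx":0,"ry":0,"rz":0,"claw":255},{"tx":-0.08,"ty":0,"tz":-0.11,"rx":0,"ry":0,"rz":0,"claw":255},{"tx":-0.12,"ty":0,"tz":-0.15,"rx":0,"ry":0,"rz":0,"claw":255},{"tx":-0.16,"ty":0,"tz":-0.19,"rx":0,"ry":0,"rz":0,"claw":255},{"tx":-0.2,"ty":0,"tz":-0.2,"rx":0,"ry":0,"rz":0,"claw":255},{"tx":-0.24,"ty":0,"tz":-0.2,"rx":0,"ry":0,"rz":0,"claw":255},{"tx":-0.24,"ty":0,"tz":-0.2,"rx":0,"ry":0,"rz":0,"claw":255},{"tx":-0.24,"ty":0,"tz":-0.2,"rx":0,"ry":0,"rz":0,"claw":255}]'
python3 - <<'E'
from h import *
im=get_image("top");cv2.imwrite("pics/top13.png",cv2.resize(im[180:330,195:395],None,fx=4,fy=4,interpolation=cv2.INTER_CUBIC))
cv2.imwrite("pics/top13f.png",im)
im=get_image("scene");cv2.imwrite("pics/sc13.png",cv2.resize(im[130:330,220:480],None,fx=3,fy=3,interpolation=cv2.INTER_CUBIC))
cv2.imwrite("pics/sc13f.png",im)
E
```

```text
time: 22.95
tcp_pos: [0.5556, -0.2982, 0.2474]
eef_rot: [-2.219, -2.223, 0.0]
force: [-0.1, 0.7, 0.1]
opening: 0.0003
```

View pics/top13.png

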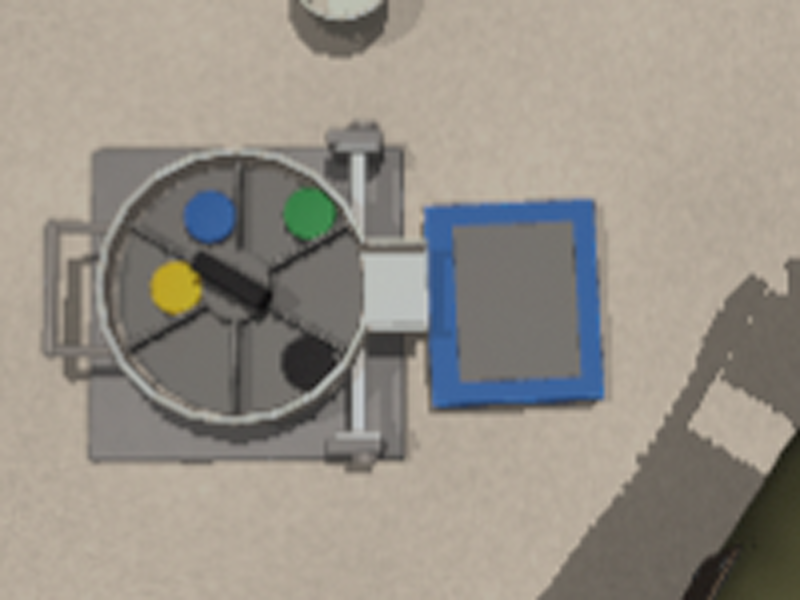

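View pics/sc13.png

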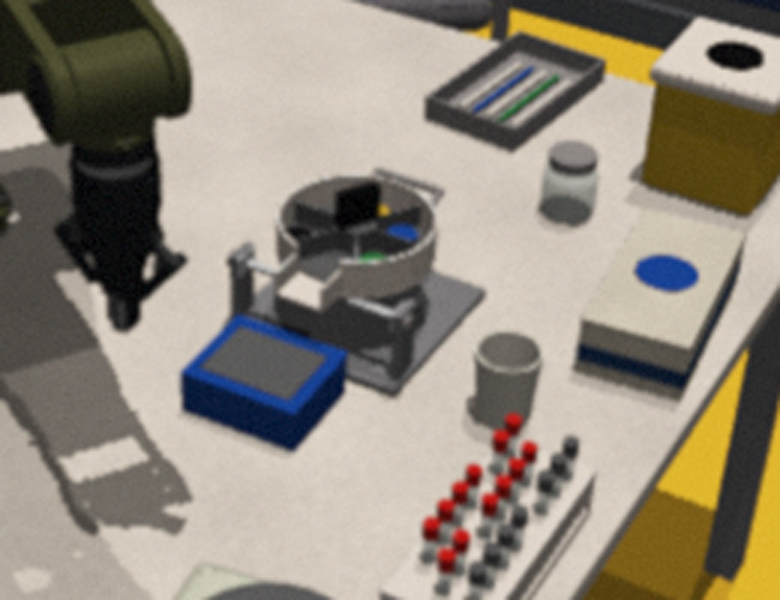

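View pics/top13f.png

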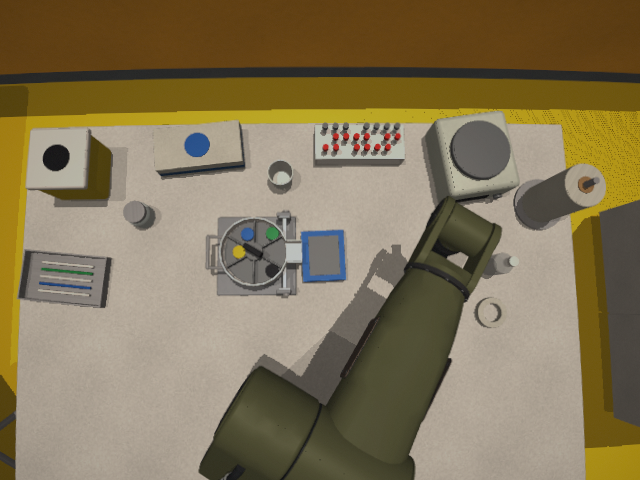

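Lid flat and flush on the case, carousel level with four pots, bystanders at their original pixels, arm clear.

```bash
python3 -c "
from plant import hand_in,robot
print(robot.state()['force']); print(hand_in())"
```

```text
[0.34991994 0.15201165 0.15966781]
the job is handed in; nothing more can be done
None
```

The job is done and handed in at about 23 s of the 72 s allowed; the hand-in itself reports no verdict.

- **Turning:** I turned the wheel about 241° counter-clockwise in a single grasp of its grip bar, until the red-lidded pot faced the spout.
- **Tipping:** I lifted the rear bar to the stop and waited. The red-lidded pot slid into the blue case and landed upside down, white underside up. I then lowered the carousel until it sat on its stop.
- **Closing:** I pushed the case's lid over and down until it stopped hard at 52 mm, which is the 46 mm case plus the 6 mm lid. The fingertips briefly pressed with about 49 N there; the 40 N limit is for the arm and gripper body, and the wrist stayed well under 120 N.

**Last checks:**
- The final pictures show the lid flush and the carousel level.
- The black, green, blue and yellow pots are still in the carousel.
- The cup, jar, tape and spray bottle are where they started, though the spray was partly hidden by the arm in the top view.
- The arm is clear of everything, with about 0.4 N on the tool.
- I could not see the red pot after the lid was shut. It was last seen lying in the case just before closing.

No check failed or disagreed.

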